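# Close up the book rack and lock its sliding end

## Task

The last of the four black notebooks has slumped over in the oak book rack. Slide the rack's movable end along its track, up against the books, until all four stand upright and close together; then press its red cam lever fully down to lock the end there. Leave the other things on the desk where they are.

Things in the scene. Friction and masses are not known exactly. Their poses are not given: they have to be found in the camera images.
- rack: Light oak book rack, fixed: a board 200 mm deep (x), 412 mm long (y), 14 mm thick, with a flush metal track along y, 55 mm in front (-x) of the origin; fixed upright end at the left, 130 mm tall, inner face at y = +165 mm. Origin: on the desk under the board, 20 mm left of its middle. x away from the robot at zero yaw, y along the track to the fixed end, z up.
- bookend (a joint): Slide of the movable end, in m: 0 = farthest out (right), grows along rack +y towards the books; inner face at rack y = -0.085 + value. Against the row of four upright, touching books it stops at 0.130. Lever up: slides with about 3 N of friction, up to 12 N while it gathers the books. Lever down: clamped, holds against about 45 N.
- inner_face (a point): Middle of the face of the movable end that meets the books: an oak upright 140 mm wide, 14 mm thick, its top 110 mm above the desk. Same axes as the rack.
- push_tab (a point): Middle of the outer face of the dark steel thumb tab (50 mm wide, 6 mm thick, top 61 mm above the desk) at the outer, right end of the movable end's foot; this point is 40 mm above the desk, 130 mm along rack -y from the inner face and in line with the track. Pushed along rack +y it slides the end to the books. Same axes as the rack.
- cam_lever (a joint): Red cam lever on the movable end's foot, in rad: 0 = up, open, rising towards the robot (rack -x) at 63 degrees over the horizontal; 1.0 = fully down, locked, pointing to the robot 6 degrees over the horizontal. From about 0.3 its cam presses a brake shoe on the track and the end no longer slides. About 3 to 5 N across the lever at the pad; it stays where it is left.
- lever_pivot (a point): Centre of the cam lever's pivot pin, between two dark steel cheeks on the foot, 31 mm above the desk, 54 mm along rack -y from the inner face. Same axes as the rack; the lever swings about its y axis.
- lever_pad (a point): Point on the upper face of the red lever's grip, 85 mm from the pivot along the lever and 6.5 mm off its centre line; the grip is 20 mm wide, 11 mm thick; the lever ends 111 mm from the pivot. Push here, towards the robot and down.
- book_1: First book, upright against the fixed end. Black notebook, 208 deep, 142 tall, 30 thick (mm), 0.34 kg, loose, spine to the robot. Origin: middle of its left cover. Own x axis up when upright, y to the spine, z to the right.
- book_2: Second book, upright. Black notebook, 208 deep, 142 tall, 30 thick (mm), 0.34 kg, loose, spine to the robot. Origin: middle of its left cover. Own x axis up when upright, y to the spine, z to the right.
- book_3: Third book, upright. Black notebook, 208 deep, 142 tall, 30 thick (mm), 0.34 kg, loose, spine to the robot. Origin: middle of its left cover. Own x axis up when upright, y to the spine, z to the right.
- book_4: Last book, next to the movable end; at first it has slumped about 15 degrees to the left, its top edge on the third book and its foot out to the right. Black notebook, 208 deep, 142 tall, 30 thick (mm), 0.34 kg, loose, spine to the robot. Origin: middle of its left cover. Own x axis up when upright, y to the spine, z to the right.
- tumbler_a: Cut crystal tumbler, 82 mm across, 94 mm tall, on a coaster at the left. Origin: centre of its underside. Not part of the job.
- tumbler_b: Second such tumbler, on a coaster at the left, nearer the robot. Not part of the job.
- ink_bottle: Square dark blue ink bottle, 50 x 50 x 60 mm, at the right. Origin: centre of its underside. Not part of the job.
- magnifier: Reading glass with brass ring and black handle, 81 x 174 x 16 mm, lying at the right near the front. Origin: centre of its underside. Not part of the job.

How it is judged:
By the outcome, as a careful person would: the job done as asked, in the order asked, and still so for the second after the job is handed in, with the robot touching nothing.
It also fails if it takes over 38 s, if anything falls off the work surface, if the arm or the gripper's body presses on something with over 40 N, if the wrist force passes 120 N, or if a joint passes its speed limit or range.

## Robot

A 6-joint arm with a two-finger parallel gripper is mounted at the origin on a cart in front of the work surface, level with it; the furniture and walls round the work are solid. World frame = base frame: x ahead of the robot, y to its left, z up, the work surface at z = 0. Lengths are in mm, angles in rad, forces in N, time in s.
With the tool pointing down it reaches from about 300 to 775 mm from the base axis. Payload 14.6 kg.
Tool frame: the origin (TCP) lies at the very end of the fingers, on their centre line; the grasp point (between the pads) lies 19 mm behind it; z points along the fingers, y is the line along which they close (so a half turn about z gives the same grasp; the last joint's range is limited). The gripper opens to 94 mm and grips with 3 to 60 N. Pads are 16 mm wide; open, the fingers measure 119 mm over their backs; the gripper's body (75 mm by 177 mm) begins 78 mm behind the grasp point.
Start: joints at [1.13, 0.3, 1.521, -0, 1.321, -0.067], TCP at [200.832, 512.011, 205.446] pointing down, gripper open.
Joint ranges: [-3.03, 3.03], [-0.79, 2.21], [0.23, 2.52], [-1.04, 4.18], [0, 3.07], [-2.55, 2.55]. Speed limits (rad/s): [2.22, 2.22, 2.57, 3.14, 3.14, 3.14].

## Interface

Orientations are given as [roll, pitch, yaw] about the fixed x, y, z axes, in that order (R = Rz(yaw) Ry(pitch) Rx(roll)).
In Python, from cell import read_state, viewer, manip, models gives the robot as it stands.
- The arm moves only by the tool carry_out, never from a script. Its argument "deltas" is a list of rows, each an object with "dp": the shift along the tool's x, y, z in mm, a list of three; "roll": the turn about the tool's z in degrees; "gripper": the opening, from -1 (shut) to 1 (fully open), so that 0 is half open. In form: [{"dp": [tx, ty, tz], "roll": roll, "gripper": gripper}, ...]. A call has 1 to 12 rows; each row is the pose to reach, as a shift and turn from the pose commanded when the call began, along the tool's axes at that moment; what a row does not reach only later rows make up. A row lasts 1/12 s, in which the tool goes at most 41.7 mm and 7.16 degrees, less where a joint would pass 70% of its speed; a pose out of reach is approached as far as the arm can. A call with a gripper value outside its range is refused whole. The fingers move at their own pace and stop on an object; "newtons" is the grip in N (left out, the last holds). Time passes only in rows, so rows that repeat a pose let the fingers close. It gives the time, the measured TCP pose, the force, the opening and the grip force at its end, in the units of the state.
- read_state(): the state, without advancing time (a new reading comes with each control period).
- viewer.camera(name): name is "scene" or "top"; returns the picture (480x640x3 uint8, red, green, blue); there is no depth.
- viewer.camera_params(name): a dict with "fovy" (degrees; the focal length in pixels is half the picture's height over the tangent of half this angle, whatever the lens; pixels are square), "cx", "cy" (the principal point, pixels), "eye" and "attitude" of the camera in the world. Camera axes: x right, y up, looking along -z (the intrinsics and any distortion apply to the point x, -y, -z); pixel columns grow to the right and rows downward; lengths in mm; the calibration is good to about 2 mm. A picture is of the moment at which its call begins. camera_params takes no time and is no camera call.
- manip.sign_off(): hands the job in; it is judged then, once.
Trained networks look in the newest picture that a camera, given by its name, has taken for a name from the list of things; names that differ only in an ending like _2 or _b are one class to them, and where a whole thing is asked for, a point or a joint stands for the part that bears it (a point fixed in the world has none). Each returns a list of dicts, best first, with "p" (0 to 1); they miss things now and then, are a little off and sometimes report something else, mostly with a low value. They report only what shows in the picture. A call takes as long as a camera call.
- models.cut_out(camera, label): "region" (480x640 bool, what is visible of it) and "box" ([left, top, right, bottom] in pixels, round what is visible of it).
The state is a dict: "clock": time; "joints": joint angles; "qd": joint speeds; "effort": joint torques, N m; "eef_pos": TCP position; "eef_rot": TCP orientation; "wrist_force": force on the tool from outside, world axes, zero at the start; "moment": the same for the moment, N m; "finger_gap": finger opening in mm; "finger_force": force on a finger pad.
Only numpy, scipy, OpenCV 4.12 (cv2) and the standard library are available. Lean on these libraries where they do the work, as an engineer would, in place of code of your own. Each camera call takes 0.05 s, during which the arm holds its last target. There are 200 camera calls.

## Working session

There is one attempt and no reset: what is moved stays moved. The work goes in short steps, Python scripts to look and compute and a tool call to move; the robot and the scene stay as the last step left them, time stands still between calls to the robot, and variables do not carry over. Pictures are saved under pics/ and viewed, at most 10 in all, crops included, and the job is handed in when it is done.

Besides the shell and the picture viewer there is one more tool, called after "Emit:" as name(argument=value, ...) on one line, values as JSON. carry_out: Moves the arm, as the interface text tells. Its arguments: {"type":"object","properties":{"deltas":{"type":"array"},"newtons":{"type":"number"}},"required":["deltas"]}

```bash
mkdir -p pics; ls; cat > h.py <<'E'
from cell import read_state, viewer, manip, models
import numpy as np, cv2
def snap(n,f):
    im=viewer.camera(n); cv2.imwrite('pics/'+f,cv2.cvtColor(im,cv2.COLOR_RGB2BGR)); return im
E
python3 - <<'E'
from h import *
for n in('scene','top'):
    snap(n,n+'0.png'); print(viewer.camera_params(n))
    for l in ('rack','push_tab','cam_lever','inner_face','book_4','ink_bottle','magnifier'):
        for d in models.cut_out(n,l)[:2]:
            v,u=np.nonzero(d['region']); print(n,l,round(d['p'],2),d['box'],u.mean().round(1),v.mean().round(1))
print(read_state())
E
```

```text
pics
{'fovy': 52.47783645723017, 'cx': 322.87191727105215, 'cy': 245.90518106131535, 'eye': array([-489.2161228 , -822.49050823,  684.64449138]), 'attitude': array([ 1.15021015,  0.00962867, -0.89900899])}
scene rack 0.81 [271.9, 212.5, 408.3, 293.7] 350.1 262.7
scene rack 0.43 [333.3, 230.6, 381.3, 282.4] 353.3 257.4
scene push_tab 0.94 [332.9, 228.7, 377.3, 283.7] 353.3 257.6
scene push_tab 0.63 [287.9, 198.3, 342.4, 252.2] 303.1 225.4
scene cam_lever 0.43 [338.8, 241.9, 355.9, 273.7] 346.0 256.5
scene inner_face 0.9 [331.1, 233.2, 374.6, 284.6] 353.1 257.5
scene book_4 0.97 [282.4, 195.9, 330.6, 250.9] 294.9 220.2
scene book_4 0.85 [280.5, 194.3, 325.8, 251.5] 290.8 217.1
scene ink_bottle 0.6 [457.9, 299.6, 483.3, 330.8] 469.8 316.8
scene magnifier 0.68 [416.3, 333.2, 491.1, 351.5] 441.9 342.7
{'fovy': 42.13846708148199, 'cx': 322.92954160113163, 'cy': 242.2417395150197, 'eye': array([ 386.76112935,   16.31191954, 1701.65799795]), 'attitude': array([ 0.10732276, -0.00263754, -1.54230157])}
top rack 0.87 [237.0, 170.8, 399.6, 259.6] 344.4 221.3
top push_tab 0.57 [337.9, 189.6, 391.
[... 477 characters left out ...]
3, 319.3] 489.1 299.9
{'clock': 0.8, 'joints': array([ 1.13038201e+00,  2.99896182e-01,  1.52098022e+00, -1.69547723e-05,
        1.32074046e+00, -6.66070353e-02]), 'qd': array([-0.00071449, -0.00076488,  0.00087165, -0.00136281, -0.00072248,
        0.00094936]), 'effort': array([-7.47246286e-04, -5.31650805e+01, -3.52911043e+01,  7.07855285e-02,
        2.12520798e-02, -3.55202621e-05]), 'eef_pos': array([200.84441606, 512.00352857, 205.45605033]), 'eef_rot': array([-3.14156740e+00,  1.47795071e-05,  2.76778957e+00]), 'wrist_force': array([-1.50222815,  0.1684061 , -0.45565696]), 'moment': array([-0.01635046,  0.00064157, -0.0145232 ]), 'finger_force': 0.0, 'finger_gap': 93.68709531118766}
```

```bash
python3 - <<'E'
import cv2
a=cv2.imread('pics/top0.png')[140:340,220:540]; cv2.imwrite('pics/tc.png',cv2.resize(a,(800,500),interpolation=3))
a=cv2.imread('pics/scene0.png')[170:360,260:500]; cv2.imwrite('pics/sc.png',cv2.resize(a,(758,600),interpolation=3))
E
```

```text
(no output)
```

View pics/tc.png

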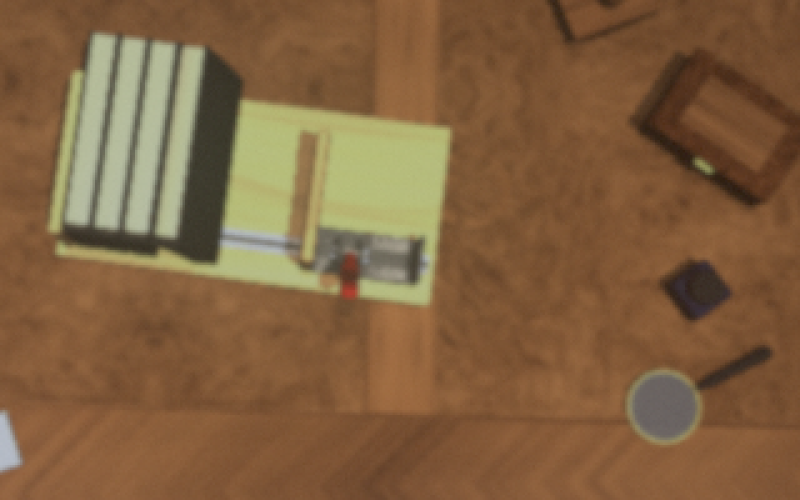

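View pics/sc.png

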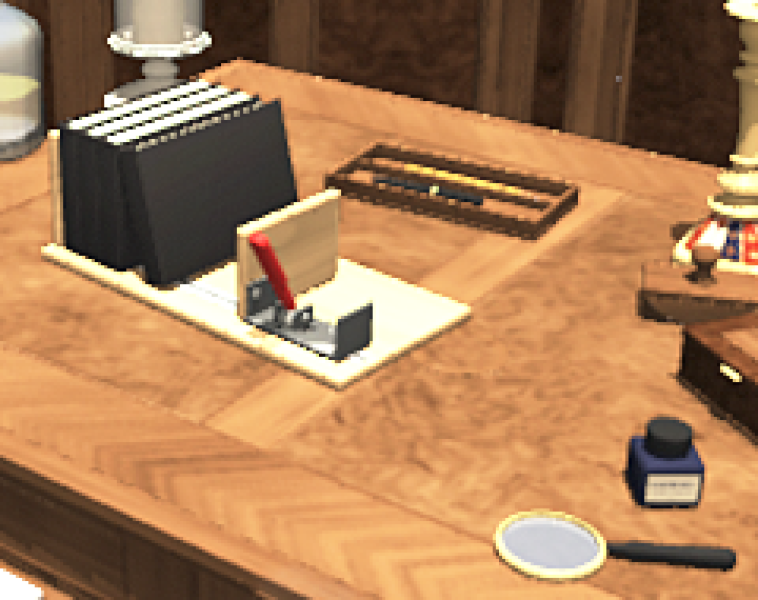

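```bash
cat >> h.py <<'E'
from scipy.spatial.transform import Rotation as Ro
from scipy.optimize import least_squares
def proj(n,P):
    c=viewer.camera_params(n); f=240/np.tan(np.radians(c['fovy'])/2)
    p=Ro.from_euler('xyz',c['attitude']).inv().apply(np.atleast_2d(P)-c['eye'])
    return np.c_[c['cx']+f*p[:,0]/-p[:,2], c['cy']+f*p[:,1]/p[:,2]]
def w(X,P):
    return Ro.from_euler('z',X[2]).apply(np.atleast_2d(P))+[X[0],X[1],0]
T=lambda l:np.array(l)/2.5+[220,140]
S=lambda l:np.array(l)/3.158+[260,170]
E
python3 - <<'E'
from h import *
B=[[100,-226,14],[-100,-226,14],[-100,186,14]]
t=T([[451,127],[430,304],[56,254]]); s=S([[470,310],[338,376],[43,247]])
def res(X):
    r=np.r_[proj('top',w(X,B))-t,proj('scene',w(X,B))-s]
    # slide: tab top outer corners, upright top corner
    q=X[3]; tb=[[-30,-215+q,61],[-80,-215+q,61]]
    r2=np.r_[proj('top',w(X,tb))-T([[425,238],[419,284]]),proj('scene',w(X,tb))-S([[372,305],[336,325]])]
    return np.r_[r,r2].ravel()
o=least_squares(res,[450,20,0,0],x_scale=[1,1,.01,1],loss='soft_l1'); print(o.x,res(o.x).reshape(-1,2).round(1))
X=o.x; q=X[3]
for n,P in dict(inner=[-55,-85+q,110],piv=[-55,-139+q,31],tip=[-55-111*np.cos(1.1),-139+q,31+99],tab=[-55,-215+q,40]).items(): print(n,w(X,P).round(1),proj('top',w(X,P)).round(1),proj('scene',w(X,P)).round(1))
E
```

```text
[ 6.42163484e+02  4.16850711e+01 -1.14587030e-01  7.95826136e+00] [[ 0.9  0.5]
 [-0.3  1.5]
 [-0.6 -0. ]
 [ 0.5 -1. ]
 [-0.2  1.2]
 [-0.9 -0. ]
 [ 0.1 -0.5]
 [ 0.  -0.3]
 [ 0.3 -1.5]
 [ 0.4 -2.1]]
inner [[578.7 -28.6 110. ]] [[340.9 234.9]] [[339.3 239.6]]
piv [[572.5 -82.2  31. ]] [[359.8 241.2]] [[352.4 269. ]]
tip [[522.5 -76.5 130. ]] [[359.4 256.5]] [[341.  243.4]]
tab [[ 563.9 -157.7   40. ]] [[388.  244.8]] [[372.3 274.5]]
```

View pics/top0.png

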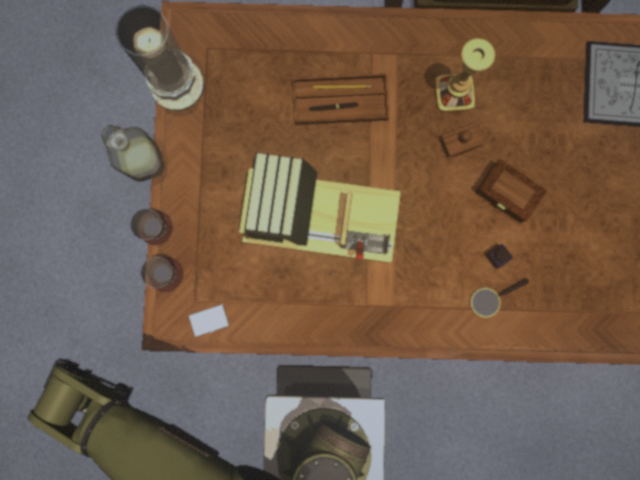

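```bash
cat >> h.py <<'E'
X=np.array([642.2,41.7,-.1146])
def delta(P):  # rack-frame target -> tool-frame shift from current pose
    s=read_state(); return (Ro.from_euler('xyz',s['eef_rot']).inv().apply(w(X,P)-s['eef_pos'])).round(1)
E
python3 -c "
from h import *
print(delta([-55,-250,200]),delta([-55,-250,32]))"
```

```text
[[-593.5 -532.4    5.5]] [[-593.5 -532.4  173.5]]
```

Emit:
carry_out(deltas=[{"dp": [-593, -532, 0], "roll": 75.2, "gripper": -1}, {"dp": [-593, -532, 0], "roll": 75.2, "gripper": -1}, {"dp": [-593, -532, 0], "roll": 75.2, "gripper": -1}, {"dp": [-593, -532, 0], "roll": 75.2, "gripper": -1}, {"dp": [-593, -532, 0], "roll": 75.2, "gripper": -1}, {"dp": [-593, -532, 0], "roll": 75.2, "gripper": -1}, {"dp": [-593, -532, 0], "roll": 75.2, "gripper": -1}, {"dp": [-593, -532, 0], "roll": 75.2, "gripper": -1}, {"dp": [-593, -532, 0], "roll": 75.2, "gripper": -1}, {"dp": [-593, -532, 0], "roll": 75.2, "gripper": -1}, {"dp": [-593, -532, 0], "roll": 75.2, "gripper": -1}, {"dp": [-593, -532, 0], "roll": 75.2, "gripper": -1}])

```text
clock: 1.8
eef_pos: [425.9, 63.2, 205.8]
eef_rot: [3.141, -0.0, 1.451]
wrist_force: [-0.1, 0.6, 0.5]
finger_gap: 17.7
finger_force: 0.0
```

```bash
python3 -c "
from h import *
s=read_state();print(s['eef_pos'],s['eef_rot'],s['joints'],s['finger_gap'])
print(delta([-55,-250,200]),delta([-55,-250,32]))"
```

```text
[425.88194742  63.18026566 205.7964023 ] [ 3.14074951e+00 -1.82366155e-04  1.45071309e+00] [6.21490047e-02 2.89776760e-02 1.83574105e+00 2.77435228e-05
 1.27601170e+00 1.82224270e-01] 17.67986768665471
[[-245.7  163.7    5.9]] [[-245.7  163.6  173.9]]
```

Emit:
carry_out(deltas=[{"dp": [-246, 163, 0], "roll": 0, "gripper": -1}, {"dp": [-246, 163, 0], "roll": 0, "gripper": -1}, {"dp": [-246, 163, 0], "roll": 0, "gripper": -1}, {"dp": [-246, 163, 0], "roll": 0, "gripper": -1}, {"dp": [-246, 163, 0], "roll": 0, "gripper": -1}, {"dp": [-246, 163, 0], "roll": 0, "gripper": -1}, {"dp": [-246, 163, 0], "roll": 0, "gripper": -1}, {"dp": [-246, 163, 0], "roll": 0, "gripper": -1}, {"dp": [-246, 163, 60], "roll": 0, "gripper": -1}, {"dp": [-246, 163, 110], "roll": 0, "gripper": -1}, {"dp": [-246, 163, 110], "roll": 0, "gripper": -1}, {"dp": [-246, 163, 110], "roll": 0, "gripper": -1}])

```text
clock: 2.8
eef_pos: [556.3, -196.7, 89.7]
eef_rot: [-3.133, -0.003, 1.455]
wrist_force: [-0.0, 0.2, -1.0]
finger_gap: 0.4
finger_force: 0.0
```

```bash
python3 - <<'E'
from h import *
s=read_state();print(s['eef_pos'],s['eef_rot'],s['finger_gap'],s['wrist_force'])
print(delta([-55,-250,32]),delta([-55,-215+8-8,32]),proj('top',s['eef_pos']),proj('scene',s['eef_pos']))
a=snap('scene','s1.png');b=snap('top','t1.png')
A=cv2.resize(a[150:330,270:450],(400,400),interpolation=3);Bb=cv2.resize(b[150:300,280:430],(400,400),interpolation=3)
cv2.imwrite('pics/m1.png',np.hstack([A,Bb])[:,:,::-1])
E
```

```text
[ 556.26846913 -196.68234134   89.73095291] [-3.13281021e+00 -2.57484840e-03  1.45518936e+00] 0.39299891663908254 [-0.04748783  0.20022498 -0.98599005]
[[-3.5  3.6 57.7]] [[31.5  3.6 57.8]] [[404.98872719 246.19903545]] [[383.18837646 263.46027244]]
```

View pics/m1.png

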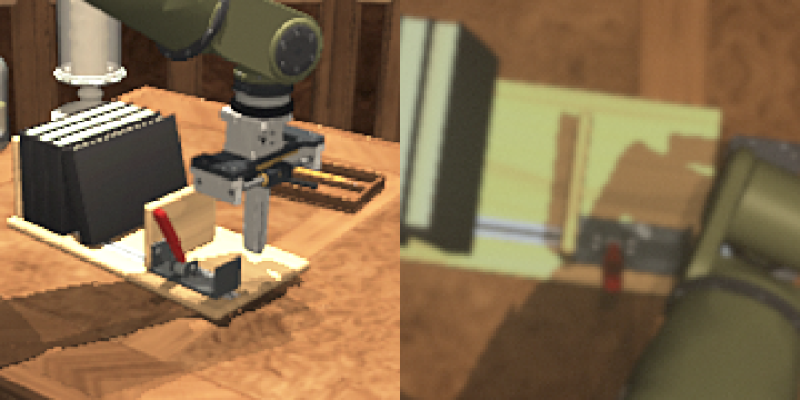

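Emit:
carry_out(deltas=[{"dp": [-3, 3, 30], "roll": 0, "gripper": -1}, {"dp": [-3, 3, 58], "roll": 0, "gripper": -1}, {"dp": [-3, 3, 58], "roll": 0, "gripper": -1}, {"dp": [-3, 3, 58], "roll": 0, "gripper": -1}, {"dp": [5, 3, 58], "roll": 0, "gripper": -1}, {"dp": [13, 3, 58], "roll": 0, "gripper": -1}, {"dp": [20, 3, 58], "roll": 0, "gripper": -1}, {"dp": [26, 3, 58], "roll": 0, "gripper": -1}, {"dp": [32, 3, 58], "roll": 0, "gripper": -1}, {"dp": [38, 3, 58], "roll": 0, "gripper": -1}, {"dp": [44, 3, 58], "roll": 0, "gripper": -1}, {"dp": [50, 3, 58], "roll": 0, "gripper": -1}])

```text
clock: 3.9
eef_pos: [567.9, -148.3, 37.8]
eef_rot: [3.141, 0.0, 1.455]
wrist_force: [-0.2, -3.1, 2.4]
finger_gap: 0.6
finger_force: 1.9
```

```bash
python3 -c "
from h import *
s=read_state();print(s['eef_pos'],s['eef_rot'],s['wrist_force'])
print(delta([-55,-215+130-8,32]))"
```

```text
[ 567.94274313 -148.25987215   37.75715597] [3.14094719e+00 4.57620058e-04 1.45522756e+00] [-0.19422866 -3.09728754  2.44192476]
[[104.2  -3.1   5.7]]
```

Emit:
carry_out(deltas=[{"dp": [6, 0, 0], "roll": 0, "gripper": -1}, {"dp": [12, 0, 0], "roll": 0, "gripper": -1}, {"dp": [18, 0, 0], "roll": 0, "gripper": -1}, {"dp": [24, 0, 0], "roll": 0, "gripper": -1}, {"dp": [30, 0, 0], "roll": 0, "gripper": -1}, {"dp": [36, 0, 0], "roll": 0, "gripper": -1}, {"dp": [42, 0, 0], "roll": 0, "gripper": -1}, {"dp": [48, 0, 0], "roll": 0, "gripper": -1}, {"dp": [54, 0, 0], "roll": 0, "gripper": -1}, {"dp": [60, 0, 0], "roll": 0, "gripper": -1}, {"dp": [66, 0, 0], "roll": 0, "gripper": -1}, {"dp": [70, 0, 0], "roll": 0, "gripper": -1}])

```text
clock: 4.9
eef_pos: [575.6, -78.4, 37.3]
eef_rot: [-3.141, 0.0, 1.456]
wrist_force: [-2.7, -5.3, 1.7]
finger_gap: 0.2
finger_force: 2.8
```

```bash
python3 -c "
from h import *
s=read_state();print(s['eef_pos'],s['eef_rot'],s['wrist_force'])
print(delta([-55,-215+130-8,32]))
a=snap('scene','s2.png');b=snap('top','t2.png')
A=cv2.resize(a[150:330,270:450],(400,400),interpolation=3);Bb=cv2.resize(b[150:300,230:380],(400,400),interpolation=3)
cv2.imwrite('pics/m2.png',np.hstack([A,Bb])[:,:,::-1])"
```

```text
[575.61491608 -78.35846175  37.32749643] [-3.14103121e+00  1.85569247e-04  1.45563083e+00] [-2.65283432 -5.25994266  1.74747865]
[[33.9 -2.6  5.3]]
```

View pics/m2.png

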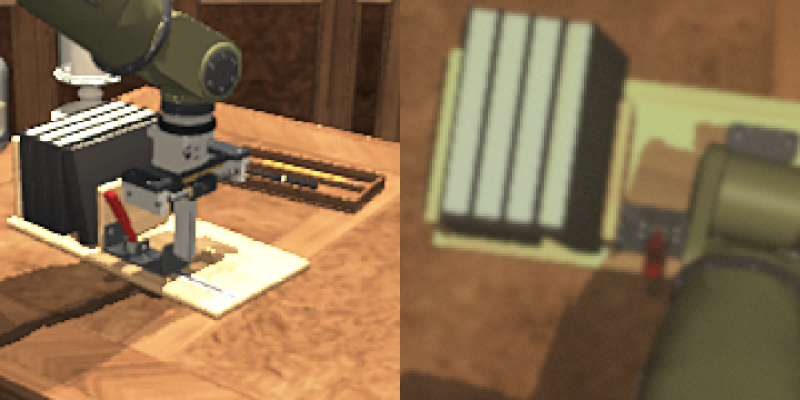

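Emit:
carry_out(deltas=[{"dp": [3, 0, 0], "roll": 0, "gripper": -1}, {"dp": [6, 0, 0], "roll": 0, "gripper": -1}, {"dp": [9, 0, 0], "roll": 0, "gripper": -1}, {"dp": [12, 0, 0], "roll": 0, "gripper": -1}, {"dp": [15, 0, 0], "roll": 0, "gripper": -1}, {"dp": [18, 0, 0], "roll": 0, "gripper": -1}, {"dp": [20, 0, 0], "roll": 0, "gripper": -1}, {"dp": [22, 0, 0], "roll": 0, "gripper": -1}, {"dp": [24, 0, 0], "roll": 0, "gripper": -1}, {"dp": [26, 0, 0], "roll": 0, "gripper": -1}, {"dp": [28, 0, 0], "roll": 0, "gripper": -1}, {"dp": [28, 0, 0], "roll": 0, "gripper": -1}])

```text
clock: 6.0
eef_pos: [578.8, -51.1, 37.3]
eef_rot: [-3.141, 0.0, 1.455]
wrist_force: [-1.9, -3.3, -0.2]
finger_gap: 0.6
finger_force: 1.1
```

```bash
python3 -c "
from h import *
s=read_state();print(s['eef_pos'],s['eef_rot'],s['wrist_force'])
print(delta([-55,-215+130-8,32]))"
```

```text
[578.76128791 -51.06530843  37.2572734 ] [-3.14091125e+00  3.33311422e-05  1.45526511e+00] [-1.87081235 -3.32003805 -0.18805445]
[[ 6.4 -2.6  5.3]]
```

Only millimetres left: creep on until the force rises.

Emit:
carry_out(deltas=[{"dp": [2, 0, 0], "roll": 0, "gripper": -1}, {"dp": [4, 0, 0], "roll": 0, "gripper": -1}, {"dp": [5, 0, 0], "roll": 0, "gripper": -1}, {"dp": [6, 0, 0], "roll": 0, "gripper": -1}, {"dp": [6, 0, 0], "roll": 0, "gripper": -1}])

```text
clock: 6.42
eef_pos: [579.4, -45.5, 37.3]
eef_rot: [-3.141, 0.0, 1.455]
wrist_force: [-2.6, -5.4, 0.9]
finger_gap: 0.4
finger_force: 2.8
```

```bash
python3 -c "
from h import *
s=read_state();print(s['eef_pos'],s['wrist_force'])
print(delta([-55,-215+130-8,32]))
a=snap('scene','s3.png');b=snap('top','t3.png')
A=cv2.resize(a[180:280,270:370],(400,400),interpolation=3);Bb=cv2.resize(b[150:270,230:350],(400,400),interpolation=3)
cv2.imwrite('pics/m3.png',np.hstack([A,Bb])[:,:,::-1])"
```

```text
[579.36954341 -45.52406982  37.25081814] [-2.64912503 -5.39115406  0.89476672]
[[ 0.8 -2.6  5.3]]
```

View pics/m3.png

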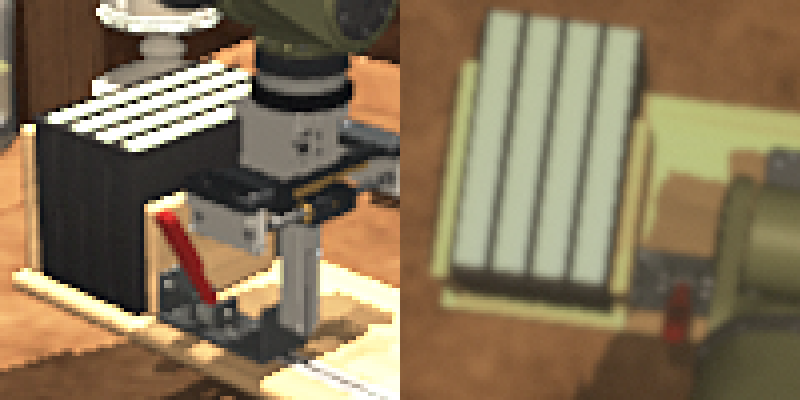

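Emit:
carry_out(deltas=[{"dp": [1, 0, 0], "roll": 0, "gripper": -1}, {"dp": [2, 0, 0], "roll": 0, "gripper": -1}, {"dp": [3, 0, 0], "roll": 0, "gripper": -1}, {"dp": [3, 0, 0], "roll": 0, "gripper": -1}])

```text
clock: 6.85
eef_pos: [579.4, -45.1, 37.3]
eef_rot: [-3.141, 0.004, 1.455]
wrist_force: [-5.6, -24.4, 1.1]
finger_gap: 0.5
finger_force: 12.3
```

Emit:
carry_out(deltas=[{"dp": [-15, 0, 0], "roll": 0, "gripper": -1}, {"dp": [-30, 0, 0], "roll": 0, "gripper": -1}, {"dp": [-30, 10, -40], "roll": 0, "gripper": -1}, {"dp": [-30, 20, -80], "roll": 0, "gripper": -1}, {"dp": [-30, 20, -120], "roll": 0, "gripper": -1}, {"dp": [-10, 20, -140], "roll": 0, "gripper": -1}, {"dp": [25, 20, -140], "roll": 0, "gripper": -1}, {"dp": [60, 20, -140], "roll": 0, "gripper": -1}, {"dp": [81, 20, -140], "roll": 0, "gripper": -1}, {"dp": [81, 20, -140], "roll": 0, "gripper": -1}, {"dp": [81, 20, -120], "roll": 0, "gripper": -1}, {"dp": [81, 20, -120], "roll": 0, "gripper": -1}])

```text
clock: 7.85
eef_pos: [608.1, 36.1, 154.5]
eef_rot: [-3.138, -0.0, 1.456]
wrist_force: [0.1, 0.0, -1.7]
finger_gap: 0.8
finger_force: 0.0
```

```bash
python3 -c "
from h import *
s=read_state();print(s['eef_pos'],s['eef_rot'],s['wrist_force'])
for a in (63,50,40,30,20,13,6,3):
    t=np.radians(a); print(a,delta([-55-85*np.cos(t)+6.5*np.sin(t)+12.5,-9,31+85*np.sin(t)+6.5*np.cos(t)]))
a=snap('scene','s4.png');b=snap('top','t4.png')
A=cv2.resize(a[180:280,270:370],(400,400),interpolation=3);Bb=cv2.resize(b[150:270,230:350],(400,400),interpolation=3)
cv2.imwrite('pics/m4.png',np.hstack([A,Bb])[:,:,::-1])"
```

```text
[608.10535697  36.12214271 154.46933361] [-3.13762640e+00 -1.21626253e-05  1.45582368e+00] [ 0.10106251  0.00561863 -1.70344873]
63 [[  0.4 -41.9  44.9]]
50 [[  0.4 -58.7  54.4]]
40 [[  0.4 -69.9  64.1]]
30 [[  0.4 -79.3  75.7]]
20 [[  0.4 -86.6  88.6]]
13 [[  0.4 -90.2  98.4]]
6 [[  0.4 -92.7 108.5]]
3 [[  0.4 -93.4 112.9]]
```

View pics/m4.png

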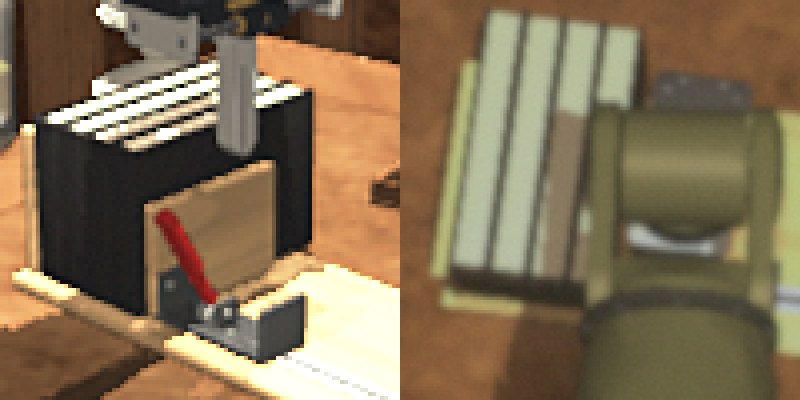

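Emit:
carry_out(deltas=[{"dp": [0, -5, 30], "roll": 0, "gripper": -1}, {"dp": [0, -10, 50], "roll": 0, "gripper": -1}, {"dp": [0, -25, 50], "roll": 0, "gripper": -1}, {"dp": [0, -38, 50], "roll": 0, "gripper": -1}, {"dp": [0, -45, 50], "roll": 0, "gripper": -1}, {"dp": [0, -52, 51], "roll": 0, "gripper": -1}, {"dp": [0, -59, 55], "roll": 0, "gripper": -1}, {"dp": [0, -65, 60], "roll": 0, "gripper": -1}, {"dp": [0, -70, 65], "roll": 0, "gripper": -1}, {"dp": [0, -75, 70], "roll": 0, "gripper": -1}, {"dp": [0, -79, 76], "roll": 0, "gripper": -1}, {"dp": [0, -79, 76], "roll": 0, "gripper": -1}])

```text
clock: 8.95
eef_pos: [529.6, 45.1, 80.1]
eef_rot: [-3.139, 0.0, 1.455]
wrist_force: [-0.7, -0.0, 0.5]
finger_gap: 0.7
finger_force: 0.0
```

```bash
python3 -c "
from h import *
s=read_state();print(s['eef_pos'],s['eef_rot'],s['wrist_force'])
for a in (30,20,13,6,3):
    t=np.radians(a); print(a,delta([-55-85*np.cos(t)+6.5*np.sin(t)+12.5,-9,31+85*np.sin(t)+6.5*np.cos(t)]))
a=snap('scene','s5.png')
cv2.imwrite('pics/m5.png',cv2.resize(a[180:280,270:370],(500,500),interpolation=3)[:,:,::-1])"
```

```text
[529.58597968  45.11205707  80.06286326] [-3.13946325e+00  1.97028412e-04  1.45537655e+00] [-0.65165606 -0.00184818  0.53714341]
30 [[ 0.5 -0.6  0.9]]
20 [[ 0.5 -7.9 13.9]]
13 [[  0.5 -11.5  23.6]]
6 [[  0.5 -14.   33.7]]
3 [[  0.5 -14.7  38.2]]
```

View pics/m5.png

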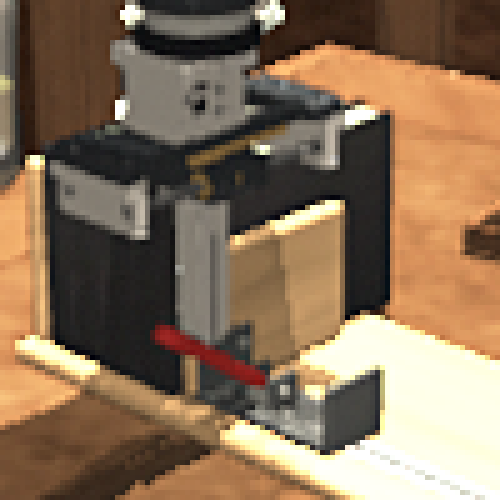

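Emit:
carry_out(deltas=[{"dp": [0, -4, 6], "roll": 0, "gripper": -1}, {"dp": [0, -7, 12], "roll": 0, "gripper": -1}, {"dp": [0, -10, 18], "roll": 0, "gripper": -1}, {"dp": [0, -12, 24], "roll": 0, "gripper": -1}, {"dp": [0, -13, 29], "roll": 0, "gripper": -1}, {"dp": [0, -14, 32], "roll": 0, "gripper": -1}, {"dp": [0, -14, 34], "roll": 0, "gripper": -1}, {"dp": [0, -14, 34], "roll": 0, "gripper": -1}])

```text
clock: 9.67
eef_pos: [516.6, 46.6, 46.9]
eef_rot: [-3.141, 0.0, 1.455]
wrist_force: [0.1, -1.1, -0.1]
finger_gap: 0.6
finger_force: 0.0
```

Emit:
carry_out(deltas=[{"dp": [0, 0, 1], "roll": 0, "gripper": -1}, {"dp": [0, 0, 2], "roll": 0, "gripper": -1}, {"dp": [0, 0, 2], "roll": 0, "gripper": -1}])

```text
clock: 9.92
eef_pos: [516.9, 46.6, 45.4]
eef_rot: [3.142, -0.0, 1.455]
wrist_force: [-1.2, -0.5, 1.7]
finger_gap: 0.8
finger_force: 0.9
```

Emit:
carry_out(deltas=[{"dp": [0, 0, 1], "roll": 0, "gripper": -1}, {"dp": [0, 0, 2], "roll": 0, "gripper": -1}, {"dp": [0, 0, 2], "roll": 0, "gripper": -1}])

```text
clock: 10.17
eef_pos: [517.0, 46.6, 44.2]
eef_rot: [3.141, -0.0, 1.455]
wrist_force: [-6.1, -0.2, 13.5]
finger_gap: 0.2
finger_force: 6.3
```

Emit:
carry_out(deltas=[{"dp": [0, 0, 1], "roll": 0, "gripper": -1}, {"dp": [0, 0, 1], "roll": 0, "gripper": -1}, {"dp": [0, 0, 1], "roll": 0, "gripper": -1}])

```text
clock: 10.42
eef_pos: [517.1, 46.6, 43.9]
eef_rot: [3.141, -0.0, 1.455]
wrist_force: [-9.3, -0.8, 23.1]
finger_gap: 0.6
finger_force: 11.0
```

Hard stop reached, so the lever is fully down. I'll retreat straight up and then look.

Emit:
carry_out(deltas=[{"dp": [0, 0, -15], "roll": 0, "gripper": -1}, {"dp": [0, 0, -45], "roll": 0, "gripper": -1}, {"dp": [0, 0, -85], "roll": 0, "gripper": -1}, {"dp": [0, 0, -125], "roll": 0, "gripper": -1}, {"dp": [0, 0, -160], "roll": 0, "gripper": -1}, {"dp": [-20, -30, -160], "roll": 0, "gripper": -1}, {"dp": [-40, -60, -160], "roll": 0, "gripper": -1}, {"dp": [-60, -90, -160], "roll": 0, "gripper": -1}, {"dp": [-80, -120, -160], "roll": 0, "gripper": -1}, {"dp": [-80, -120, -160], "roll": 0, "gripper": -1}, {"dp": [-80, -120, -160], "roll": 0, "gripper": -1}])

```text
clock: 11.33
eef_pos: [388.1, -19.5, 203.0]
eef_rot: [3.14, 0.0, 1.454]
wrist_force: [-0.1, 0.1, 0.3]
finger_gap: 0.6
finger_force: 0.0
```

```bash
python3 -c "
from h import *
t=np.radians(6); print(read_state()['wrist_force'],proj('scene',w(X,[[-55-111*np.cos(t),-9,31+111*np.sin(t)],[-55,-9,31]])))
a=snap('scene','s6.png');b=snap('top','t6.png')
A=cv2.resize(a[180:280,270:370],(400,400),interpolation=3);Bb=cv2.resize(b[150:270,230:350],(400,400),interpolation=3)
cv2.imwrite('pics/m6.png',np.hstack([A,Bb])[:,:,::-1])"
```

```text
[-0.10410706  0.14627703  0.25694476] [[297.08625227 264.68876827]
 [323.34724337 256.75370529]]
```

View pics/m6.png

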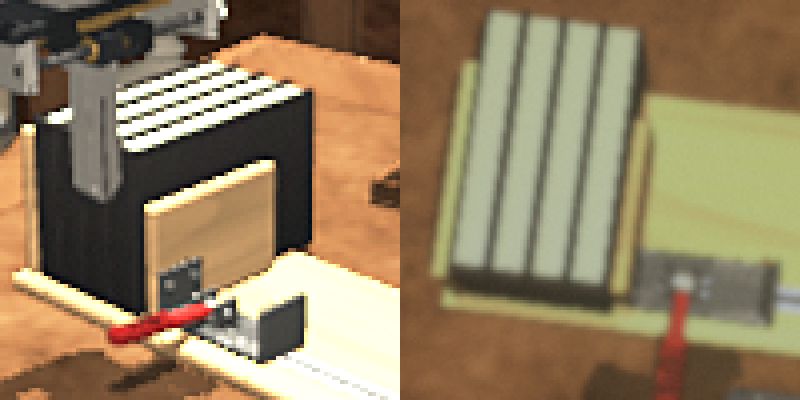

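The books stand upright and close together. The lever tip is at pixel (297, 264), which matches the fully-down prediction.

```bash
python3 -c "
from h import *
print(manip.sign_off())"
```

```text
the job is handed in; nothing more can be done
None
```

The movable end is pushed up against the four upright, touching books, the red lever is pressed down to its stop, and the job is handed in at about 11.5 s of the 38 s limit; no verdict came back.

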